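Turn the spice carousel so the labelled jar faces the stock scanner, and scan it

ROBOT

A 6-joint arm with a two-finger parallel gripper is mounted at the origin on the work surface. World frame = base frame: x ahead of the robot, y to its left, z up, the work surface at z = 0. Lengths are in m, angles in rad, forces in N, time in s.
With the tool pointing down it reaches from about 0.25 to 0.775 m from the base axis. Payload 8.9 kg.
Tool frame: the origin (TCP) lies midway between the tips of the shut fingers; the grasp point (between the pads) lies 19 mm behind it; z points along the fingers, y is the direction in which the jaws open and shut (so a half turn about z gives the same grasp; the last joint's range is limited). The gripper opens to 85 mm and grips with 20 to 120 N. Pads are 22 mm wide; open, the fingers measure 114 mm over their backs; the gripper's body (76 mm by 85 mm) begins 54 mm behind the grasp point. The pads swing forward as they close: fully open they stand 13 mm farther back than shut.
Start: joints at [1.179, 0.291, -0.153, 1.127, 0, 1.431], TCP at [0.131, 0.508, 0.231] pointing down, gripper open.
Joint ranges: [-2.52, 2.52], [-0.91, 1.74], [-1.3, 1.37], [-1.96, 2.02], [-1.52, 1.47], [-3.14, 3.14]. Speed limits (rad/s): [2.22, 2.22, 2.79, 3.14, 3.14, 3.14].

INTERFACE

Orientations are given as a unit quaternion [w, x, y, z].
In Python, from cell import r gives the robot as it stands.
- The arm moves only by the tool servo_tool, never from a script. Its argument "plan" is a list of rows, each a list of 3 entries, a list of its own where there are three numbers: the shift along the tool's x, y, z in units of 40 mm (1.0 is 40 mm), then the turn, a rotation vector about the tool's x, y, z in degrees, then the gripper command: -1 is fully open, 1 is shut, values between are in proportion. A call has 1 to 10 rows; each row shifts and turns the commanded pose from where the row before left it, along the tool's axes as they then stand; what a row does not reach is not made up. A row lasts 1/10 s, in which the tool goes at most 50 mm and 8.59 degrees, less where a joint would pass 70% of its speed; a pose out of reach is approached as far as the arm can. A call is refused whole if a number of a shift passes 1 or a number of a turn 8.59, either way. A call with a gripper value outside its range is refused whole. The fingers move at their own pace and stop on an object; the grip force is fixed at half the most. Time passes only in rows, so rows that do not move let the fingers close. It gives the time, the measured TCP pose, the force and the opening at its end, in the units of the state.
- r.observe(): the state, without advancing time (a new reading comes with each control period).
- r.grab_frame(name): name is "scene" or "top" or "wrist"; returns a dict with "img" (480x640x3 uint8, red, green, blue), "K" (3x3 intrinsics, pixels), "rvec" (rotation vector, rad) and "tvec" (3), from world to camera coordinates, as OpenCV has them. Camera axes: x right, y down, z forward; pixel columns grow to the right and rows downward; lengths in m; the calibration is good to about 2 mm. A picture is of the moment at which its call begins. There is no depth.
- r.close_job(): hands the job in, once; it reports no verdict.
The state is a dict: "time": time; "joint_pos": joint angles; "joint_velocities": joint speeds; "joint_efforts": joint torques, N m; "position": TCP position; "orientation": TCP orientation; "wrist_force": force on the tool from outside, world axes, zero at the start; "wrist_torque": the same for the moment, N m; "opening": finger opening in m.
Only numpy, scipy, OpenCV 4.12 (cv2) and the standard library are available. Lean on these libraries where they do the work, as an engineer would, in place of code of your own. Each camera call takes 0.05 s, during which the arm holds its last target. There are 200 camera calls.

TASK

Turn the spice carousel gently until the jar with the paper label looks straight into the window of the scanner block, and let it come to rest there. Only then press the scanner's top button right down, keep it down for a good second and let go, leaving the carousel as it is. Leave the dabba, bowl, tumbler, katori, spare jar and spatula where they are.

Things in the scene. Friction and masses are not known exactly. Their poses are not given: they have to be found in the camera images.
- carousel_axis (a point): Point on the upright turning axis of the white spice carousel, 110 mm above the table. The tray is 210 mm wide, its top 26 mm up. Six 48 mm wide glass jars are clipped in for good, centres 75 mm from the axis, 60 degrees apart, with a clear notch between neighbours; red lids (49 mm wide) at heights 104 to 118 mm, lid buttons up to 122 mm. A 44 mm wide post in the middle ends at 104 mm.
- carousel (a joint): Turning angle of the tray in rad, counter-clockwise seen from above; it turns several turns either way, and a little friction holds it where it is left (1 to 2 N of push at the jars).
- label (a point): Middle of the white barcode label on the outward side of the one labelled jar, 100 mm from the carousel axis, 70 mm above the table; its x axis points straight out from the axis. The label wraps the outward side; a white paper strip 18 mm wide runs from it over the lid, seen from above. The other five jars are bare.
- scanner_window (a point): Middle of the dark upright window of the scanner, a fixed grey block 70 mm deep, 85 mm wide, 100 mm high beside the carousel; 66 mm above the table, 150 mm from the carousel axis. Its x axis points from the window into the block, straight away from the carousel axis; y lies across the window.
- scan_button_top (a point): Centre of the top face of the round white push button (38 mm wide) on top of the scanner, 118 mm above the table when up, 35 mm behind the window. It moves down with the button.
- scan_button (a joint): Travel of the scanner button in m: 0 up, 0.007 right down; a spring of about 1 N at the start and 4 N right down brings it back.
- dabba: Round closed steel masala dabba, 186 mm wide and 83 mm high with its knob, on a 20 mm thick black granite slab to the right; origin at the centre of its underside. Bystander.
- bowl: White ceramic bowl, 136 mm wide, 60 mm high; origin under its centre. Bystander.
- tumbler: Steel tumbler, 72 mm wide, 100 mm high; origin under its centre. Bystander.
- katori: Small steel katori cup, 90 mm wide, 42 mm high; origin under its centre. Bystander.
- spare_jar: Loose bare glass jar with red lid, 49 mm wide, 98 mm high, standing on the table, not in the carousel; origin under its centre. Bystander.
- spatula: Wooden spatula 280 mm long lying flat between the carousel and the granite slab; its x axis runs along it. Bystander.
Things that resemble listed ones, but are neither listed nor needed, are in the scene too. Leave any yellow look-alike of the part that bears carousel_axis alone. What is shaped like the part that bears scanner_window but red is not meant.

How it is judged:
By the outcome, as a careful person would: the job done as asked, in the order asked, and still so for the second after the job is handed in, with the robot touching nothing.
It also fails if it takes over 54 s, if anything falls off the work surface, if the arm or the gripper's body presses on something with over 40 N, if the wrist force passes 120 N, or if a joint passes its speed limit or range.

## Working session

There is one attempt and no reset: what is moved stays moved. The work goes in short steps, Python scripts to look and compute and a tool call to move; the robot and the scene stay as the last step left them, time stands still between calls to the robot, and variables do not carry over. Pictures are saved under pics/ and viewed, about 8 in all and at most 12, crops included, and the job is handed in when it is done.

Besides the shell and the picture viewer there is one more tool, called after "Request:" as name(argument=value, ...) on one line, values as JSON. servo_tool: Moves the arm, as the interface text tells. Its arguments: {"type":"object","properties":{"plan":{"type":"array"}},"required":["plan"]}

```bash
mkdir -p pics; ls; cat > h.py <<'E'
import numpy as np,cv2
from cell import r
def ray(f,u,v,z):
    R=cv2.Rodrigues(np.array(f["rvec"],float))[0];t=np.array(f["tvec"],float).ravel()
    d=R.T@np.linalg.inv(f["K"])@np.array([u,v,1.]);c=-R.T@t
    return c+d*(z-c[2])/d[2]
def px(f,p):
    return cv2.projectPoints(np.array([p],float),np.array(f["rvec"],float),np.array(f["tvec"],float),np.array(f["K"],float),None)[0].ravel()
def save(f,n,crop=None,s=1):
    i=f["img"][...,::-1]
    if crop: i=i[crop[1]:crop[3],crop[0]:crop[2]]
    cv2.imwrite("pics/"+n,cv2.resize(np.ascontiguousarray(i),None,fx=s,fy=s,interpolation=cv2.INTER_CUBIC))
E
python3 - <<'E'
from h import *
import pickle
fs={n:r.grab_frame(n) for n in("top","scene")}
pickle.dump(fs,open("fs.pkl","wb"))
for n in fs: save(fs[n],n+"0.png")
print(r.observe())
E
```

```text
pics
{'time': 0.1, 'joint_pos': array([ 1.17871245e+00,  2.91197425e-01, -1.54047755e-01,  1.12671579e+00,
        2.63510068e-05,  1.43149782e+00]), 'joint_velocities': array([-1.67312078e-03, -1.38729405e-03,  2.44106879e-03,  2.25598228e-04,
        1.26028647e-03, -5.84279638e-05]), 'joint_efforts': array([ 1.44621783e-03, -5.37975669e+01,  3.31919003e+01,  9.30662092e-03,
       -1.74275074e-04,  1.62186603e-05]), 'position': array([0.1311378 , 0.50794898, 0.23080467]), 'orientation': array([-1.65616820e-04,  1.26056418e-01,  9.92022903e-01, -5.58428333e-04]), 'wrist_force': array([ 0.32708543, -0.84557662,  0.17366583]), 'wrist_torque': array([ 0.04996408,  0.01203459, -0.03103048]), 'opening': 0.08558448805814578}
```

View pics/top0.png

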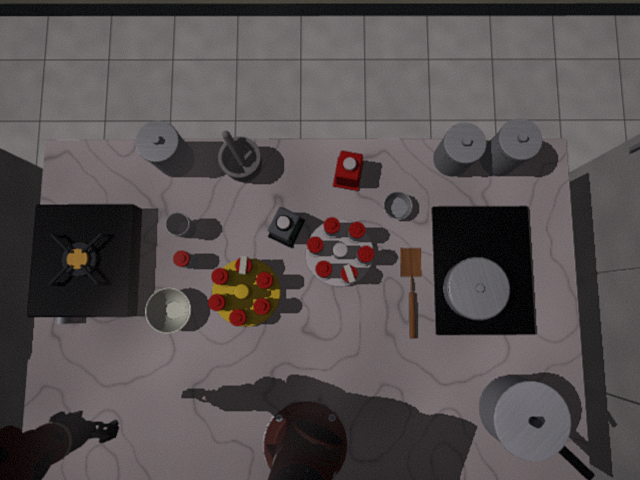

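View pics/scene0.png

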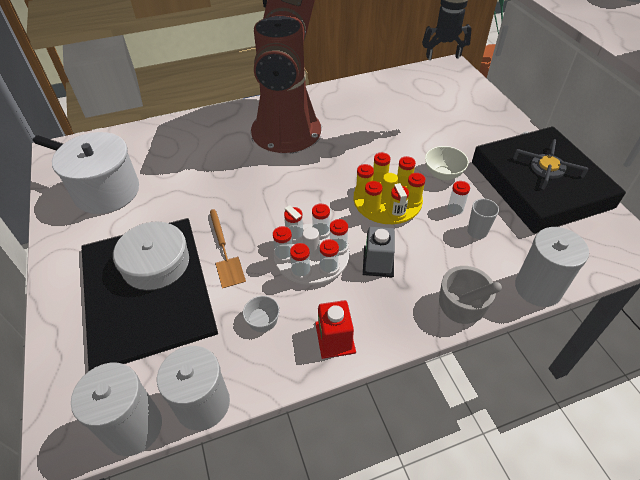

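White carousel is at about (341,251) in the top view, with the labelled jar's strip near (349,273). The grey scanner is at (286,226). The yellow carousel at (245,290) and the red scanner at (349,170) are look-alikes. Next I'll measure and confirm in an enlarged crop.

```bash
python3 - <<'E'
from h import *
import pickle
fs=pickle.load(open("fs.pkl","rb"));f=fs["top"];im=f["img"].astype(int)
print("cam",-cv2.Rodrigues(np.array(f["rvec"]))[0].T@np.array(f["tvec"]).ravel(), f["K"][0])
save(f,"crop0.png",(200,150,440,330),3.3)
hsv=cv2.cvtColor(f["img"],cv2.COLOR_RGB2HSV)
red=(((hsv[...,0]<8)|(hsv[...,0]>172))&(hsv[...,1]>150)&(hsv[...,2]>80)).astype(np.uint8)
n,l,s,c=cv2.connectedComponentsWithStats(red)
for i in range(1,n):
    if s[i,4]>30 and 160<c[i,0]<440 and 140<c[i,1]<340: print("red",c[i].round(1),s[i],ray(f,*c[i],.118)[:2].round(4))
wh=((hsv[...,1]<40)&(hsv[...,2]>170)).astype(np.uint8); wh[:,:200]=0
n,l,s,c=cv2.connectedComponentsWithStats(wh)
for i in range(1,n):
    if 15<s[i,4]<1000 and 200<c[i,0]<440 and 140<c[i,1]<340: print("wh",c[i].round(1),s[i],ray(f,*c[i],.118)[:2].round(4))
for z,p in((.104,(340,250)),(.118,(284,223)),(.026,(341,252))): print(z,p,ray(f,*p,z).round(4))
E
```

```text
cam [ 0.41313046 -0.06995042  1.46322797] [466.73100909   0.         329.81364898]
red [346.3 168.6] [333 151  29  40 469] [ 0.8118 -0.1282]
red [331.2 225. ] [324 218  16  15 187] [ 0.6423 -0.0823]
red [356.4 229.5] [349 222  16  16 203] [ 0.6288 -0.1558]
red [314.4 244.1] [307 237  16  16 194] [ 0.5862 -0.0331]
red [365.4 253.6] [358 246  16  16 208] [ 0.558 -0.181]
red [180.6 258.2] [174 251  15  16 177] [0.5467 0.3531]
red [237.5 264.4] [236 259   4  13  37] [0.5279 0.1887]
red [248.8 265.4] [247 260   4  12  31] [0.5251 0.1561]
red [323.2 268.5] [316 261  16  16 196] [ 0.5152 -0.0587]
red [354.2 270.9] [351 266   7  11  34] [ 0.5078 -0.1482]
red [219.  275.8] [212 268  16  16 187] [0.4954 0.2411]
red [343.5 274.6] [341 268   7  14  54] [ 0.4974 -0.1172]
red [263.7 279.8] [256 272  16  17 202] [0.4833 0.1125]
red [215.6 302.1] [208 294  16  17 198] [0.4203 0.249 ]
red [261. 306.] [253 298  17  17 202] [0.4086 0.1192]
red [237.1 317.1] [230 309  16  17 199] [0.3777 0.1867]
0.104 (340, 250) [ 0.5703 -0.1079  0.104 ]
0.118 (284, 223) [0.6488 0.0555 0.118 ]
0.026 (341, 252) [ 0.5731 -0.1132  0.026 ]
```

View pics/crop0.png

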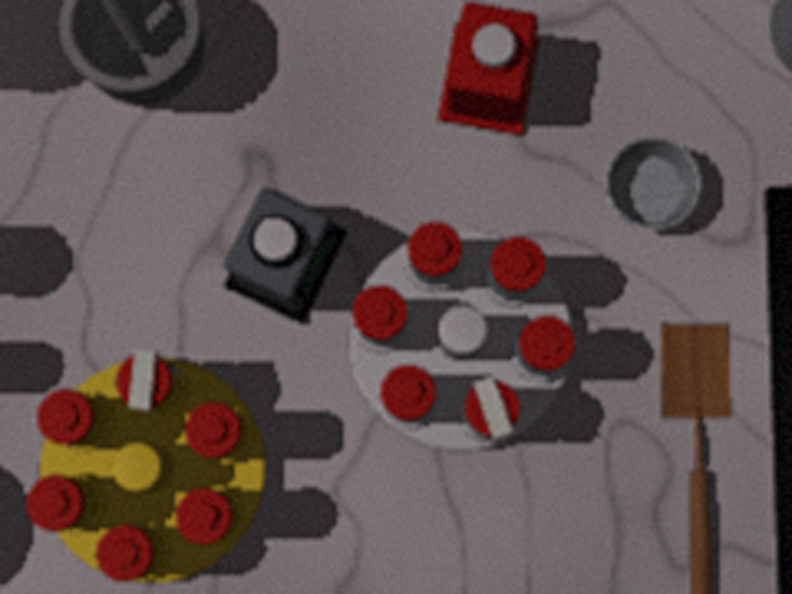

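Candidates in the top view:
- **Carousels:** the white one at (341,251), and a yellow one at (241,290). White fits the description.
- **Scanners:** the grey one at (286,226) sits 183 mm from the white axis (185 expected). The red one at (349,170) is not meant.

The crop confirms both choices, and the labelled jar's strip is at about (349,273).

The axis is at about (0.572, -0.107). The label jar bears -160.6° and the scanner about +64.6°, so I need to turn it about -135° (clockwise). I'll cage the labelled jar's lid between partly closed fingers and move it along the arc.

Request:
servo_tool(plan=[[[-0.81,-0.82,0],[0,0,0],-0.4],[[-0.81,-0.82,0],[0,0,0],-0.4],[[-0.81,-0.82,0],[0,0,0],-0.4],[[-0.81,-0.82,0],[0,0,0],-0.4],[[-0.81,-0.82,0],[0,0,0],-0.4],[[-0.81,-0.82,0],[0,0,0],-0.4],[[-0.81,-0.82,0],[0,0,0],-0.4],[[-0.81,-0.82,0],[0,0,0],-0.4],[[-0.81,-0.82,0],[0,0,0],-0.4],[[-0.81,-0.82,0],[0,0,0],-0.4]])

```text
time: 1.1
position: [0.3634, 0.1079, 0.2313]
orientation: [0.0, 0.126, 0.992, 0.0]
wrist_force: [0.4, 1.1, -0.3]
opening: 0.0597
```

Request:
servo_tool(plan=[[[-0.81,-0.82,0],[0,0,0],-0.4],[[-0.81,-0.82,0],[0,0,0],-0.4],[[-0.81,-0.82,0],[0,0,0],-0.4],[[-0.81,-0.82,0],[0,0,0],-0.4],[[-0.81,-0.82,0],[0,0,0],-0.4],[[-0.81,-0.82,0],[0,0,0],-0.4],[[0,0,0],[0,0,-8.5],-0.4],[[0,0,0],[0,0,-8.5],-0.4],[[0,0,0],[0,0,-8.5],-0.4],[[0,0,0],[0,0,-8.5],-0.4]])

```text
time: 2.1
position: [0.5017, -0.1295, 0.2308]
orientation: [-0.0, -0.172, 0.985, 0.0]
wrist_force: [0.3, -0.5, -0.5]
opening: 0.0594
```

```bash
cat > st.py <<'E'
from h import *
def st():
    s=r.observe();w,x,y,z=s["orientation"]
    xa=np.array([1-2*(y*y+z*z),2*(x*y+w*z)]);ya=np.array([2*(x*y-w*z),1-2*(x*x+z*z)])
    print("t",round(s["time"],2),"pos",s["position"].round(4),"xang",np.degrees(np.arctan2(xa[1],xa[0])).round(2),"open",round(s["opening"],4),"F",np.round(s["wrist_force"],1),"j",np.round(s["joint_pos"],2))
    return s,xa,ya
def totool(p,c=None):
    s,xa,ya=st();d=np.array(p)-(s["position"] if c is None else c)
    print("shift units",np.array([d[:2]@xa,d[:2]@ya,-d[2]])/.04)
if __name__=="__main__": st()
E
python3 - <<'E'
from st import *
a=np.array([.572,-.107]);th=np.radians(-160.6)
p=a+.077*np.array([np.cos(th),np.sin(th)])
totool([*p,.09])
f=r.grab_frame("wrist");save(f,"w1.png")
for q in([.572,-.107,.104],[*p,.118]):print(px(f,q))
E
```

```text
t 2.1 pos [ 0.5017 -0.1295  0.2308] xang -160.15 open 0.0594 F [ 0.3 -0.5 -0.5] j [-0.39  0.28 -0.17  1.12  0.   -0.74]
shift units [ 0.08048031 -0.05221665  3.52103148]
[313.0239389  323.64294002]
[313.21804683 228.22213986]
```

View pics/w1.png

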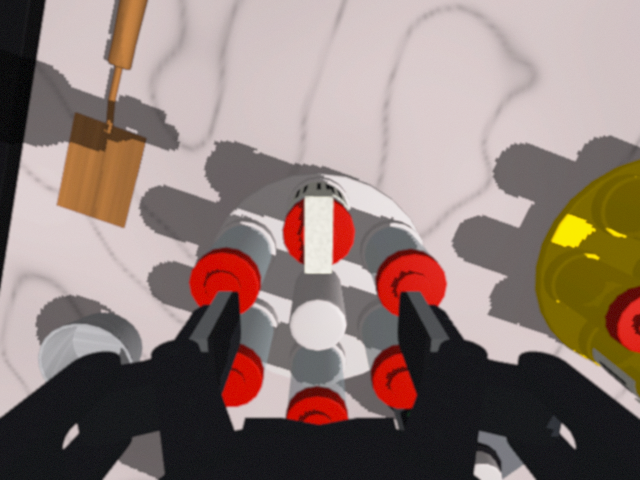

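The wrist view shows the labelled lid at (318,233), with its strip, centred between the fingers. The post is at (317,324). Both are 4 px right of the prediction, about 2 mm. I'll descend without the -y shift.

Request:
servo_tool(plan=[[[0.08,0,0.5],[0,0,0],-0.4],[[0,0,0.5],[0,0,0],-0.4],[[0,0,0.5],[0,0,0],-0.4],[[0,0,0.5],[0,0,0],-0.4],[[0,0,0.5],[0,0,0],-0.4],[[0,0,0.5],[0,0,0],-0.4],[[0,0,0.4],[0,0,0],-0.4],[[0,0,0],[0,0,0],-0.4]])

```text
time: 2.95
position: [0.4973, -0.1298, 0.0933]
orientation: [-0.002, -0.168, 0.986, 0.001]
wrist_force: [0.8, -0.6, 0.3]
opening: 0.0597
```

```bash
python3 - <<'E'
from st import *
st()
f=r.grab_frame("wrist");save(f,"w2.png")
E
```

```text
t 2.95 pos [ 0.4973 -0.1298  0.0933] xang -160.63 open 0.0597 F [ 0.8 -0.6  0.3] j [-0.4   0.4  -0.39  0.79 -0.   -0.74]
```

View pics/w2.png

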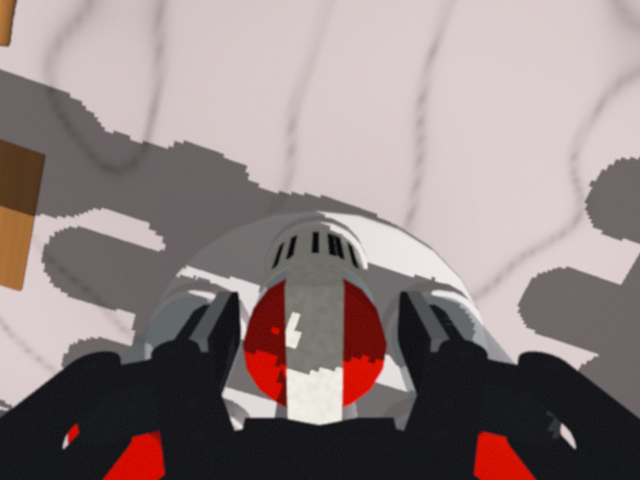

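The lid at (315,340) is caged centrally between the fingers. I'll narrow the cage and turn clockwise at 3°/row.

Request:
servo_tool(plan=[[[0,0,0],[0,0,0],-0.24],[[0,0,0],[0,0,0],-0.24],[[0,0.034,0],[0,0,1],-0.24],[[-0.001,0.068,0],[0,0,2],-0.24],[[-0.003,0.102,0],[0,0,3],-0.24],[[-0.003,0.102,0],[0,0,3],-0.24],[[-0.003,0.102,0],[0,0,3],-0.24],[[-0.003,0.102,0],[0,0,3],-0.24],[[-0.003,0.102,0],[0,0,3],-0.24],[[-0.003,0.102,0],[0,0,3],-0.24]])

```text
time: 4.0
position: [0.4951, -0.1027, 0.096]
orientation: [0.001, 0.015, 1.0, -0.0]
wrist_force: [-0.0, -1.4, 0.7]
opening: 0.0529
```

Request:
servo_tool(plan=[[[-0.003,0.102,0],[0,0,3],-0.24],[[-0.003,0.102,0],[0,0,3],-0.24],[[-0.003,0.102,0],[0,0,3],-0.24],[[-0.003,0.102,0],[0,0,3],-0.24],[[-0.003,0.102,0],[0,0,3],-0.24],[[-0.003,0.102,0],[0,0,3],-0.24],[[-0.003,0.102,0],[0,0,3],-0.24],[[-0.003,0.102,0],[0,0,3],-0.24],[[-0.003,0.102,0],[0,0,3],-0.24],[[-0.003,0.102,0],[0,0,3],-0.24]])

```text
time: 5.0
position: [0.5065, -0.0639, 0.0959]
orientation: [0.001, 0.273, 0.962, -0.0]
wrist_force: [-0.1, -0.9, 0.8]
opening: 0.0527
```

```bash
python3 - <<'E'
from st import *
s,_,_=st();d=s["position"][:2]-[.572,-.106];print(np.hypot(*d),np.degrees(np.arctan2(d[1],d[0])))
f=r.grab_frame("wrist");save(f,"w3.png")
E
```

```text
t 5.0 pos [ 0.5065 -0.0639  0.0959] xang 148.32 open 0.0527 F [-0.1 -0.9  0.8] j [-0.27  0.38 -0.41  0.78 -0.    0.28]
0.07780404314968954 147.28482560562446
```

View pics/w3.png

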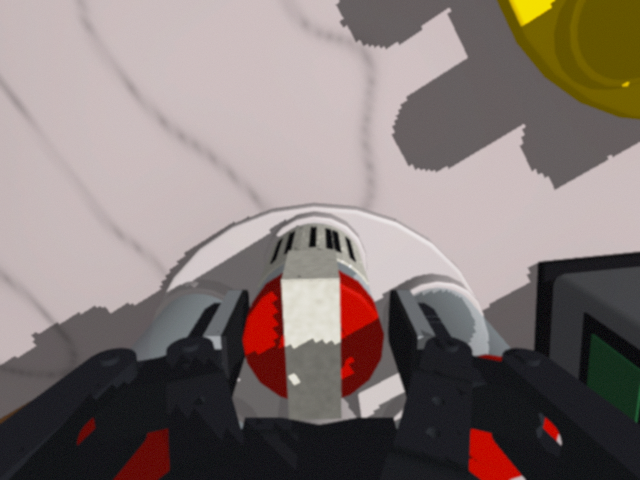

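The view shows the lid following at (313,335), and the scanner window coming in at the right, around (600,370). I'll continue, leaving the last 8° for a closer measurement.

Request:
servo_tool(plan=[[[-0.003,0.102,0],[0,0,3],-0.24],[[-0.003,0.102,0],[0,0,3],-0.24],[[-0.003,0.102,0],[0,0,3],-0.24],[[-0.003,0.102,0],[0,0,3],-0.24],[[-0.003,0.102,0],[0,0,3],-0.24],[[-0.003,0.102,0],[0,0,3],-0.24],[[-0.003,0.102,0],[0,0,3],-0.24],[[-0.003,0.102,0],[0,0,3],-0.24],[[-0.003,0.102,0],[0,0,3],-0.24],[[-0.003,0.102,0],[0,0,3],-0.24]])

```text
time: 6.05
position: [0.5355, -0.0362, 0.0957]
orientation: [0.0, 0.512, 0.859, -0.0]
wrist_force: [-0.4, -1.5, 0.4]
opening: 0.0529
```

Request:
servo_tool(plan=[[[-0.003,0.102,0],[0,0,3],-0.24],[[-0.003,0.102,0],[0,0,3],-0.24],[[-0.003,0.102,0],[0,0,3],-0.24],[[-0.003,0.102,0],[0,0,3],-0.24],[[-0.003,0.102,0],[0,0,3],-0.24],[[-0.003,0.102,0],[0,0,3],-0.24],[[-0.003,0.102,0],[0,0,3],-0.24],[[-0.003,0.102,0],[0,0,3],-0.24],[[-0.003,0.102,0],[0,0,3],-0.24],[[-0.003,0.102,0],[0,0,3],-0.24]])

```text
time: 7.05
position: [0.5746, -0.0268, 0.0956]
orientation: [-0.0, 0.717, 0.697, -0.0]
wrist_force: [-1.5, 0.4, 1.7]
opening: 0.0532
```

Request:
servo_tool(plan=[[[-0.003,0.102,0],[0,0,3],-0.24],[[-0.003,0.102,0],[0,0,3],-0.24],[[-0.003,0.102,0],[0,0,3],-0.24],[[-0.003,0.102,0],[0,0,3],-0.24],[[-0.001,0.068,0],[0,0,2],-0.24],[[0,0.034,0],[0,0,1],-0.24],[[0,0,0],[0,0,0],-0.24]])

```text
time: 7.75
position: [0.595, -0.03, 0.0955]
orientation: [0.0, 0.801, 0.599, 0.0]
wrist_force: [-0.4, 0.0, -0.2]
opening: 0.0534
```

```bash
python3 - <<'E'
from st import *
s,_,_=st();d=s["position"][:2]-[.572,-.106];print(np.hypot(*d),np.degrees(np.arctan2(d[1],d[0])))
f=r.grab_frame("wrist");save(f,"w4.png")
E
```

```text
t 7.75 pos [ 0.595  -0.03    0.0955] xang 73.53 open 0.0534 F [-0.4  0.  -0.2] j [-0.17  0.53 -0.17  0.88  0.    1.69]
0.07935239695577782 73.17697779012569
```

View pics/w4.png

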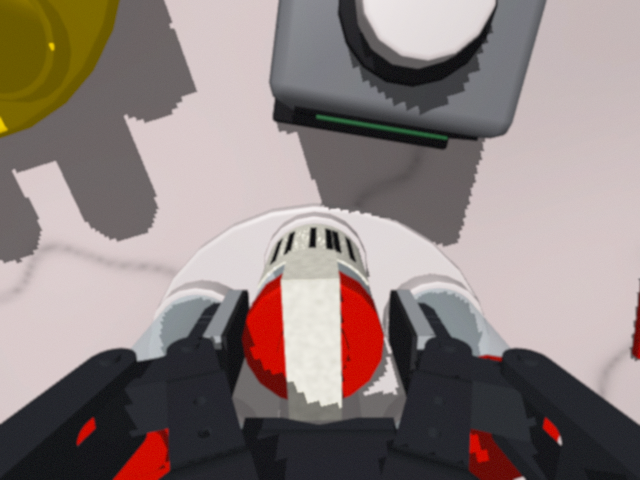

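The window frame's edge runs (274,119) to (446,147), a 9.3° tilt, so the scanner axis is at about 64.2° (the top view gave 64.6°). The jar lags the tool by about 1.3°. That leaves about 10.4°.

Request:
servo_tool(plan=[[[-0.001,0.068,0],[0,0,2],-0.24],[[-0.003,0.102,0],[0,0,3],-0.24],[[-0.001,0.085,0],[0,0,2.5],-0.24],[[-0.001,0.06,0],[0,0,1.8],-0.24],[[0,0.034,0],[0,0,1],-0.24],[[0,0,0],[0,0,0],-0.24],[[0,0,0],[0,0,0],-0.24]])

```text
time: 8.5
position: [0.6079, -0.0351, 0.0954]
orientation: [0.0, 0.851, 0.525, 0.0]
wrist_force: [-0.2, -0.0, -0.2]
opening: 0.053
```

```bash
python3 - <<'E'
from st import *
s,_,_=st();d=s["position"][:2]-[.572,-.106];print(np.hypot(*d),np.degrees(np.arctan2(d[1],d[0])))
f=r.grab_frame("wrist");save(f,"w5.png")
E
```

```text
t 8.5 pos [ 0.6079 -0.0351  0.0954] xang 63.27 open 0.053 F [-0.2 -0.  -0.2] j [-0.18  0.55 -0.13  0.9  -0.    1.86]
0.07945842725781191 63.13463482801537
```

View pics/w5.png

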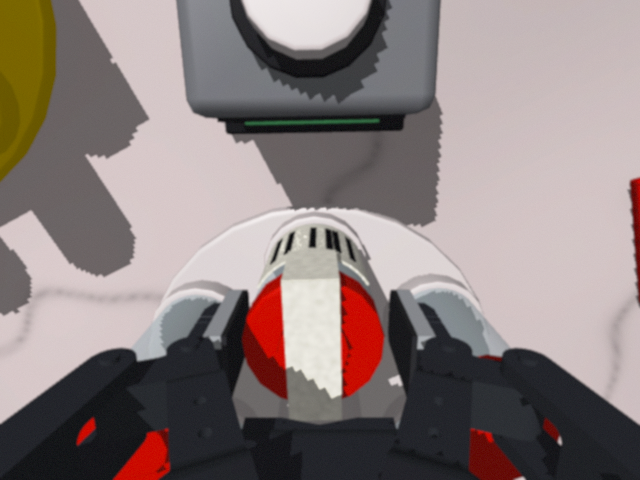

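The window spans (226–403, about 130), centred at 314 with about -1° tilt. The strip is centred at 313, so alignment is within about 1°. I'll open, lift straight up and check.

Request:
servo_tool(plan=[[[0,0,0],[0,0,0],-0.4],[[0,0,0],[0,0,0],-0.4],[[0,0,-0.3],[0,0,0],-0.4],[[0,0,-0.6],[0,0,0],-0.4],[[0,0,-0.8],[0,0,0],-0.4],[[0,0,-0.9],[0,0,0],-0.4],[[0,0,-0.9],[0,0,0],-0.4],[[-0.5,0,-0.4],[0,0,0],-0.4],[[-0.5,0,0],[0,0,0],-0.4],[[0,0,0],[0,0,0],-0.4]])

```text
time: 9.55
position: [0.5895, -0.0725, 0.2531]
orientation: [0.001, 0.852, 0.523, 0.0]
wrist_force: [-0.2, 1.1, -0.1]
opening: 0.06
```

```bash
python3 - <<'E'
from st import *
s,_,_=st()
f=r.grab_frame("wrist");save(f,"w6.png")
hsv=cv2.cvtColor(f["img"],cv2.COLOR_RGB2HSV)
red=(((hsv[...,0]<8)|(hsv[...,0]>172))&(hsv[...,1]>150)&(hsv[...,2]>80)).astype(np.uint8)
wh=((hsv[...,1]<45)&(hsv[...,2]>150)).astype(np.uint8)
for nm,m in(("red",red),("wh",wh)):
  n,l,t,c=cv2.connectedComponentsWithStats(m)
  for i in range(1,n):
    if t[i,4]>150: print(nm,c[i].round(1),t[i],ray(f,*c[i],.118)[:2].round(4))
t=r.grab_frame("top");save(t,"t6.png",(220,170,420,320),4)
E
```

```text
t 9.55 pos [ 0.5895 -0.0725  0.2531] xang 63.12 open 0.06 F [-0.2  1.1 -0.1] j [-0.25  0.41  0.08  1.24 -0.    1.79]
red [42.2 43.4] [   0    2   86   83 5409] [0.4865 0.1143]
red [581.9 145.8] [  515    83   125   122 11973] [ 0.774  -0.1025]
red [337.5 169.5] [329 139  21  62 887] [ 0.6188 -0.0417]
red [292.4 170.5] [281 141  21  60 857] [ 0.5907 -0.0283]
red [405.9 218.7] [ 373  186   67   66 3510] [ 0.6469 -0.095 ]
red [227.7 224. ] [ 194  191   68   66 3459] [ 0.5317 -0.0409]
red [392.1 307.8] [ 373  282   60   60 1484] [ 0.6099 -0.154 ]
red [250.5 315.7] [ 225  287   43   61 1420] [ 0.5107 -0.1111]
red [321.2 356.8] [ 292  328   60   59 2767] [ 0.5428 -0.1673]
wh [338.3 191.7] [     0      0    640    418 126487] [ 0.6125 -0.0558]
wh [311.5   9.6] [ 283    0   57   24 1032] [0.6478 0.0542]
wh [368.7 254.1] [353 232  34  50 740] [ 0.6121 -0.1071]
wh [361.6 310.5] [350 284  23  44 583] [ 0.5882 -0.1456]
wh [386.  349.4] [362 326  46  47 822] [ 0.591  -0.1845]
wh [278.4 387.8] [ 222  328  138  102 6871] [ 0.4992 -0.177 ]
wh [149.9 442. ] [133 432  29  25 399] [ 0.3774 -0.1746]
```

View pics/w6.png

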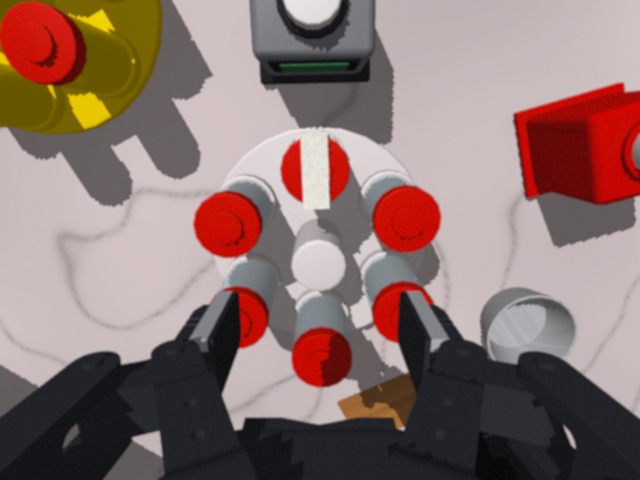

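The label bears 64.85° (from the lid pairs), while the scanner is at about 64.3–64.6°, so it is aligned and at rest. The button is at (312,5). Next I'll move above the button with the fingers still open and look.

Request:
servo_tool(plan=[[[0.6,-0.02,0],[0,0,0],-0.4],[[0.9,-0.02,0],[0,0,0],-0.4],[[0.9,-0.03,0],[0,0,0],-0.4],[[0.9,-0.03,0.2],[0,0,0],-0.4],[[0.33,0,0.6],[0,0,0],-0.4],[[0,0,0.8],[0,0,0],-0.4],[[0,0,0.6],[0,0,0],-0.4],[[0,0,0.2],[0,0,0],-0.4],[[0,0,0],[0,0,0],-0.4]])

```text
time: 10.55
position: [0.6509, 0.0612, 0.1543]
orientation: [-0.001, 0.852, 0.524, -0.001]
wrist_force: [0.5, -0.1, -0.2]
opening: 0.0598
```

```bash
python3 - <<'E'
from st import *
s,_,_=st()
f=r.grab_frame("wrist");save(f,"w7.png")
print("tcp at .118 ->px",px(f,[*s["position"][:2],.118]))
for n in("wrist","top"):
  g=f if n=="wrist" else r.grab_frame("top")
  hsv=cv2.cvtColor(g["img"],cv2.COLOR_RGB2HSV)
  q=px(g,[.651,.059,.118]);print(n,q)
E
```

```text
t 10.55 pos [0.6509 0.0612 0.1543] xang 63.25 open 0.0598 F [ 0.5 -0.1 -0.2] j [-0.02  0.58  0.1   1.09  0.    2.02]
tcp at .118 ->px [321.0330048  276.86267922]
wrist [323.21043042 280.64376152]
top [282.812223   222.24616724]
```

View pics/w7.png

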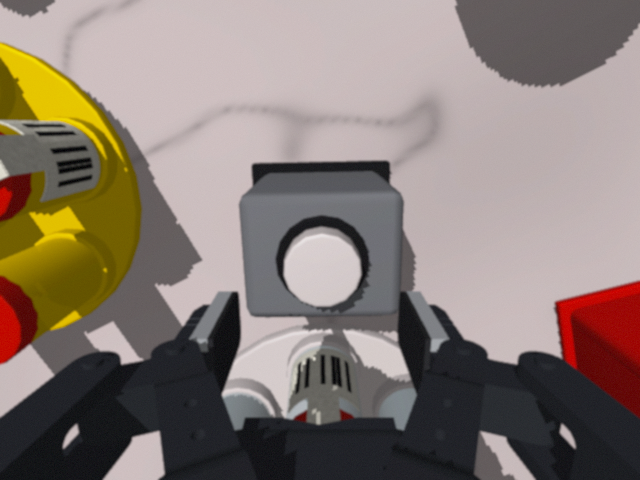

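The button is at (322,265) and the TCP projects to (321,277). The wrist calibration says about 6 mm farther out and the top view says 0, so I'll go 3 mm out, which stays well inside the 38 mm button. I'll shut the fingers and descend to just above it.

Request:
servo_tool(plan=[[[0.07,0,0],[0,0,0],1],[[0,0,0],[0,0,0],1],[[0,0,0],[0,0,0],1],[[0,0,0],[0,0,0],1],[[0,0,0],[0,0,0],1],[[0,0,0.4],[0,0,0],1],[[0,0,0.3],[0,0,0],1],[[0,0,0.1],[0,0,0],1],[[0,0,0],[0,0,0],1]])

```text
time: 11.55
position: [0.6523, 0.0631, 0.1225]
orientation: [-0.0, 0.852, 0.524, -0.001]
wrist_force: [-0.5, -0.4, -0.2]
opening: 0.0002
```

Request:
servo_tool(plan=[[[0,0,0.05],[0,0,0],1],[[0,0,0.05],[0,0,0],1],[[0,0,0],[0,0,0],1]])

```text
time: 11.85
position: [0.653, 0.0631, 0.1194]
orientation: [0.0, 0.852, 0.524, 0.0]
wrist_force: [0.4, -0.1, 0.0]
opening: 0.0001
```

Request:
servo_tool(plan=[[[0,0,0.05],[0,0,0],1],[[0,0,0.05],[0,0,0],1],[[0,0,0.05],[0,0,0],1],[[0,0,0.05],[0,0,0],1],[[0,0,0],[0,0,0],1]])

```text
time: 12.35
position: [0.6532, 0.0631, 0.1114]
orientation: [0.0, 0.852, 0.524, 0.0]
wrist_force: [0.3, 0.6, 4.1]
opening: -0.0001
```

Request:
servo_tool(plan=[[[0,0,0.03],[0,0,0],1],[[0,0,0.03],[0,0,0],1],[[0,0,0],[0,0,0],1],[[0,0,0],[0,0,0],1]])

```text
time: 12.75
position: [0.6533, 0.0631, 0.1108]
orientation: [0.001, 0.852, 0.524, 0.001]
wrist_force: [-4.2, -1.0, 18.0]
opening: -0.0001
```

The force rose to 18 N against the stop, so the button is right down. I'll hold 1.4 s, then release.

Request:
servo_tool(plan=[[[0,0,0],[0,0,0],1],[[0,0,0],[0,0,0],1],[[0,0,0],[0,0,0],1],[[0,0,0],[0,0,0],1],[[0,0,0],[0,0,0],1],[[0,0,0],[0,0,0],1],[[0,0,0],[0,0,0],1],[[0,0,0],[0,0,0],1],[[0,0,0],[0,0,0],1],[[0,0,0],[0,0,0],1]])

```text
time: 13.75
position: [0.6533, 0.0631, 0.1108]
orientation: [0.001, 0.852, 0.524, 0.001]
wrist_force: [-3.9, 0.3, 17.9]
opening: 0.0001
```

Request:
servo_tool(plan=[[[0,0,0],[0,0,0],1],[[0,0,0],[0,0,0],1],[[0,0,0],[0,0,0],1],[[0,0,0],[0,0,0],1],[[0,0,-0.1],[0,0,0],1],[[0,0,-0.3],[0,0,0],1],[[0,0,-0.6],[0,0,0],1],[[0,0,-0.9],[0,0,0],1],[[0,0,-0.9],[0,0,0],1],[[0,0,-0.5],[0,0,0],1]])

```text
time: 14.75
position: [0.6535, 0.0631, 0.2443]
orientation: [0.001, 0.852, 0.524, 0.001]
wrist_force: [1.3, 0.1, -1.0]
opening: 0.0002
```

Request:
servo_tool(plan=[[[-0.5,0,0],[0,0,0],1],[[-0.9,0,0],[0,0,0],1],[[-0.9,0,0],[0,0,0],1],[[-0.9,0,0],[0,0,0],1],[[-0.9,0,0],[0,0,0],1],[[-0.4,0,0],[0,0,0],1],[[0,0,0],[0,0,0],1],[[0,0,0],[0,0,0],1]])

```text
time: 15.55
position: [0.5721, -0.0972, 0.2411]
orientation: [-0.0, 0.852, 0.524, 0.0]
wrist_force: [-0.4, -0.5, -0.3]
opening: 0.0001
```

```bash
python3 - <<'E'
from st import *
st();save(r.grab_frame("wrist"),"w8.png");save(r.grab_frame("scene"),"s8.png")
E
```

```text
t 15.55 pos [ 0.5721 -0.0972  0.2411] xang 63.19 open 0.0001 F [-0.4 -0.5 -0.3] j [-0.29  0.39  0.02  1.2   0.    1.74]
```

View pics/w8.png

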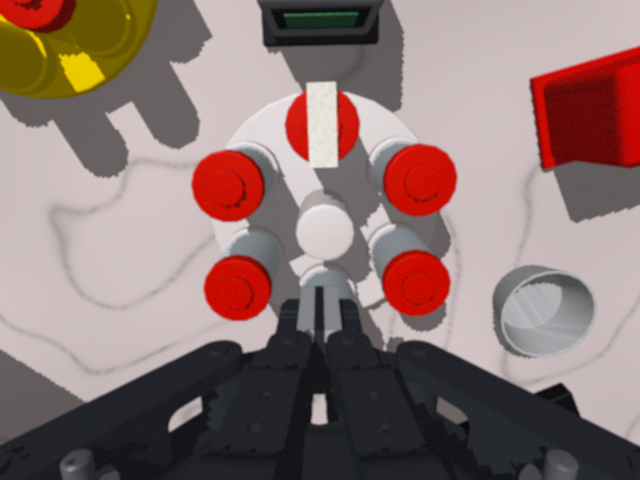

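View pics/s8.png

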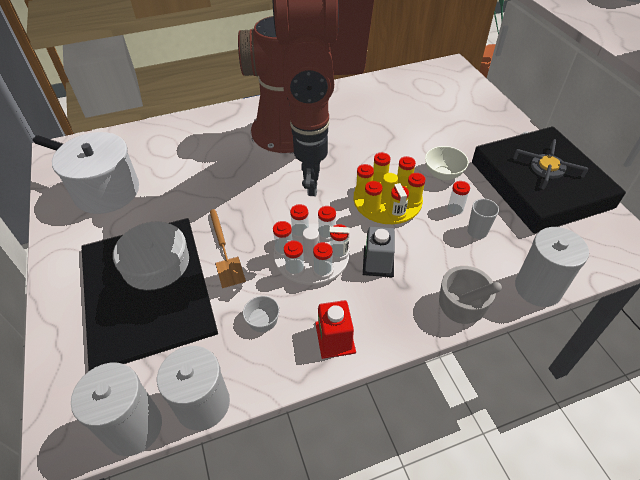

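The label strip at (322,125) still faces the window centred at (321,30). The scene view shows the bystanders where they were and the button back up. The gripper is clear of everything, so I'm handing in.

```bash
python3 -c "
from cell import r
print(r.close_job())"
```

```text
the job is handed in; nothing more can be done
None
```

I turned the carousel clockwise about 135° until the labelled jar faced the grey scanner's window, then pressed and released the scanner button. The job was handed in at about 15.6 s.

- **Turning:** I loosely caged the jar's lid between the partly closed fingers and moved it at about 30°/s. After I let go, the label bore about 64.9° and the scanner about 64.3–64.6°, so it was within about 1°.
- **Pressing:** I pushed the button with shut fingers. It read about 4 N at about 7 mm, then 18 N against the stop. I held it there for about 1.8 s and let go.
- **Last checks:** The final pictures show the label strip still lined up with the window and the button looking up again. The bystanders look unmoved, judged by eye only, and the gripper was about 12 cm above the lids, touching nothing.
- **Disagreement:** The wrist and top cameras differed by about 6 mm on positions. I pressed in between, well within the 38 mm button.

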